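# Set up the shadow test at the light box

### The arm

A 6-joint arm with a two-finger parallel gripper is mounted at the origin on the work surface. World frame = base frame: x ahead of the robot, y to its left, z up, the work surface at z = 0. Lengths are in m, angles in rad, forces in N, time in s.
With the tool pointing down it reaches from about 0.425 to 0.95 m from the base axis. Payload 14.7 kg.
Tool frame: the origin (TCP) lies at the very end of the fingers, on their centre line; the grasp point (between the pads) lies 19 mm behind it; z points along the fingers, y is the direction in which the jaws open and shut (so a half turn about z gives the same grasp; the last joint's range is limited). The gripper opens to 85 mm and grips with 20 to 120 N. Pads are 22 mm wide; open, the fingers measure 114 mm over their backs; the gripper's body (76 mm by 85 mm) begins 54 mm behind the grasp point. The pads swing forward as they close: fully open they stand 13 mm farther back than shut.
Start: joints at [-1.21, 0.48, 1.596, -0, 1.065, -0.047], TCP at [0.258, -0.597, 0.231] pointing down, gripper open.
Joint ranges: [-2.75, 2.75], [-0.82, 2.05], [0.23, 2.67], [-1.56, 4.7], [0.09, 2.69], [-2.92, 2.92]. Speed limits (rad/s): [1.89, 1.89, 2.39, 3.01, 3.01, 3.01].

### API

Orientations are given as a unit quaternion [x, y, z, w].
In Python, from station import robot, optics gives the robot as it stands.
- The arm moves only by the tool step_arm, never from a script. Its argument "rows" is a list that holds one entry, the list of rows, each a list of 6 numbers: the shift along the tool's x, y, z in cm, then the turn, a rotation vector about the tool's x, y, z in rad. In form: [[[tx, ty, tz, ax, ay, az], ...]]. A call has 1 to 10 rows; each row shifts and turns the commanded pose from where the row before left it, along the tool's axes as they then stand; what a row does not reach is not made up. A row lasts 1/8 s, in which the tool goes at most 62.5 mm and 10.7 degrees, less where a joint would pass 70% of its speed; a pose out of reach is approached as far as the arm can. A call with a gripper value outside its range is refused whole. "hand" is the gripper command: -1 is fully open, 1 is shut, values between are in proportion, set as the call begins (left out, the last holds). The fingers move at their own pace and stop on an object; "squeeze" is the grip in N (left out, the last holds). Time passes only in rows, so rows that do not move let the fingers close. It gives the time, the measured TCP pose, the force and the opening at its end, in the units of the state.
- robot.sense(): the state, without advancing time (a new reading comes with each control period).
- optics.read_camera(name): name is "scene" or "side" or "wrist"; returns the picture (400x640x3 uint8, red, green, blue); there is no depth.
- optics.calibration(name): a dict with "fovy" (degrees; the focal length in pixels is half the picture's height over the tangent of half this angle, whatever the lens; pixels are square), "cx", "cy" (the principal point, pixels), "R" (3x3) and "t" (3): a world point X has camera coordinates R X + t. Camera axes: x right, y down, z forward; pixel columns grow to the right and rows downward; lengths in m; the calibration is good to about 2 mm. The wrist camera is an equidistant fisheye: a pixel r from the principal point sees the ray r / f radians off the axis. A picture is of the moment at which its call begins: read the wrist's pose just before it. calibration takes no time and is no camera call; for the wrist camera it gives the pose at the moment of the call.
- robot.hand_in(): hands the job in, once; it reports no verdict.
The state is a dict: "t": time; "joint_positions": joint angles; "qd": joint speeds; "joint_torque": joint torques, N m; "position": TCP position; "tcp_rot": TCP orientation; "wrist_force": force on the tool from outside, world axes, zero at the start; "moment": the same for the moment, N m; "grip_width": finger opening in m.
Only numpy, scipy, OpenCV 4.12 (cv2) and the standard library are available. Lean on these libraries where they do the work, as an engineer would, in place of code of your own. Each camera call takes 0.05 s, during which the arm holds its last target. There are 200 camera calls.

### The job

For the class shadow test, with the light box still shut, stand the blue-capped pot upright in the middle of the narrow raised wooden stand and let go of it. Then lift the light box's sprung yellow lid by its bar handle until the lid's red pointer is level with the middle of the green marker, and finish there with the gripper still holding the handle (the lid would spring shut if let go). Leave the marker as it is set and everything else where it stands.

Things in the scene. Friction and masses are not known exactly. Their poses are not given: they have to be found in the camera images.
- pot_blue: The pot to place: sample pot, 1 of 3 alike but for the cap: grey round tub 52 mm in diameter with a blue screw cap 56 mm in diameter, 70 mm tall over all (cap: top 12 mm), 0.08 to 0.17 kg. Origin: centre of its underside, z up. The three pots stand in a row on the red card, 95 mm apart, in any order.
- pot_white: Leave alone: sample pot, 1 of 3 alike but for the cap: grey round tub 52 mm in diameter with a white screw cap 56 mm in diameter, 70 mm tall over all (cap: top 12 mm), 0.08 to 0.17 kg. Origin: centre of its underside, z up. The three pots stand in a row on the red card, 95 mm apart, in any order.
- pot_yellow: Leave alone: sample pot, 1 of 3 alike but for the cap: grey round tub 52 mm in diameter with a yellow screw cap 56 mm in diameter, 70 mm tall over all (cap: top 12 mm), 0.08 to 0.17 kg. Origin: centre of its underside, z up. The three pots stand in a row on the red card, 95 mm apart, in any order.
- card: Red card under the pots, 310 x 100 x 4 mm, fixed. Origin: centre of its underside; its x axis runs along the row of pots.
- stand: Light wooden stand, fixed: foot 96 mm in diameter, thin stem, flat round top 40 mm in diameter at 100 mm height. Origin: centre of its underside, z up.
- stand_top (a point): Centre of the stand's flat round top, on its surface (100 mm above the table).
- box: White light box, fixed, 200 mm (its x) by 190 mm (its y) by 100 mm tall, shut by the yellow lid. Origin: centre of its underside. Its x axis points from the lid's handle side (towards the robot) to the hinge side. On its +y side stands a thin steel arc that carries the green marker, out to 155 mm from the centre line and up to 250 mm high.
- hinge (a point): Middle of the lid's hinge axis, on the box's far upper edge: 100 mm from the box's centre along its x, 100 mm above the table. The axis runs along the box's y.
- lid_angle (a joint): Opening angle of the lid, rad: 0 shut (start), grows as the handle side rises, stop at 1.4. Spring hinge that always pulls it shut: about 3.5 N at the handle, along its arc, to start it, about 8 N at 0.85 rad.
- lid: Yellow lid, 200 x 190 x 8 mm, 0.25 kg with its handle, turning about the hinge. Origin: on the hinge axis, in the plane of the lid's underside; x points from the handle side to the hinge along the lid, z out of its top face. When shut it is aligned with the box.
- handle: Steel bar handle on top of the lid, near its front edge: round bar 12 mm in diameter along the box's y, 90 mm free between its two posts, its axis 40 mm above the lid's top face. Origin: middle of the bar. From the hinge it is 175 mm towards the front and 48 mm up when shut. A gripper pointing straight down can pinch it across the bar and carry it along its arc: the bar is a roller that turns freely on its posts as the lid tilts.
- pointer (a point): Tip of the red pointer, an 8 mm thick peg on the lid's +y edge, 165 mm from the hinge axis.
- marker (a joint): Angle at which the green marker is set, on the same scale as the lid's angle, rad: the lid is at the mark when the two are equal. 0.45 to 0.85; stiff, stays as set.
- mark (a point): Middle of the inner side of the green marker, 165 mm from the hinge axis beside the path of the pointer. The marker is a green block 30 mm high along the arc, 28 mm wide, with a white line across its middle; its x axis points at the hinge axis.
- jug: Leave alone: clear jug with handle, 104 mm wide, 120 mm tall, on the right side. Origin: centre of its underside.
- bottle: Leave alone: green bottle with red cap, 60 mm wide, 150 mm tall, on the left side. Origin: centre of its underside.
- glue: Leave alone: white glue stick, 32 mm wide, 90 mm tall, on the left side. Origin: centre of its underside.
- lens: Leave alone: orange-framed magnifying glass lying flat between the robot and the light box, 154 mm long, 8 mm thick. Origin: under the lens.
- weight: Leave alone: brass disc weight, 40 mm wide, 30 mm tall, beyond the box on the right. Origin: centre of its underside.
Mind the look-alikes: they are no part of the job. Leave any pink look-alike of the pot_blue alone. What is shaped like the stand but purple or turquoise is not meant.

How it is judged:
By the outcome, as a careful person would: the job done as asked, in the order asked, and still so for the second after the job is handed in, while the arm keeps its last pose, push and grip.
It also fails if it takes over 61 s, if anything falls off the work surface, if the arm or the gripper's body presses on something with over 40 N, if the wrist force passes 120 N, or if a joint passes its speed limit or range.

## Working session

There is one attempt and no reset: what is moved stays moved. The work goes in short steps, Python scripts to look and compute and a tool call to move; the robot and the scene stay as the last step left them, time stands still between calls to the robot, and variables do not carry over. Pictures are saved under pics/ and viewed, about 8 in all and at most 12, crops included, and the job is handed in when it is done.

Besides the shell and the picture viewer there is one more tool, called after "Emit:" as name([rows], argument=value, ...), one row to a line, values as JSON. step_arm: Moves the arm, as the interface text tells. Its arguments: {"type":"object","properties":{"rows":{"type":"array","items":{"type":"array","items":{"type":"array","items":{"type":"number"}}}},"hand":{"type":"number"},"squeeze":{"type":"number"}},"required":["rows"]}

```bash
mkdir -p pics; ls
python3 - <<'E'
from station import robot, optics
import cv2, numpy as np
for n in ("scene","side","wrist"):
    c=optics.calibration(n); print(n,c)
    im=optics.read_camera(n); cv2.imwrite(f"pics/{n}0.png",im[:,:,::-1])
a=[cv2.imread(f"pics/{n}0.png") for n in("scene","side")]
cv2.imwrite("pics/both0.png",cv2.resize(np.vstack(a),(480,600)))
s=robot.sense();print(s)
E
```

```text
pics
scene {'fovy': 44.806665533814886, 'cx': 327.65602613965746, 'cy': 205.21520098069004, 'R': array([[ 0.52206841,  0.85279853,  0.01338845],
       [ 0.65352775, -0.3898932 , -0.64875633],
       [-0.54803838,  0.34744491, -0.76087842]]), 't': array([-0.31279455, -0.25844643,  2.23603144])}
side {'fovy': 49.880910424555225, 'cx': 322.154923002688, 'cy': 193.95272362560283, 'R': array([[ 0.99837596, -0.05453218,  0.01648307],
       [-0.02329965, -0.65488941, -0.75536546],
       [ 0.05198631,  0.75375467, -0.65509642]]), 't': array([-0.5376788 ,  0.13480306,  1.4115421 ])}
wrist {'fovy': 65.70646984690485, 'cx': 318.299207297209, 'cy': 197.09050831256738, 'R': array([[ 0.39555282, -0.91844264, -0.00104225],
       [-0.87170296, -0.37578   ,  0.31452082],
       [-0.28926099, -0.12350106, -0.94925   ]]), 't': array([-0.64798956, -0.04021155,  0.38141341])}
{'t': 0.15, 'joint_positions': array([-1.20964713e+00,  4.80701619e-01,  1.59672424e+00, -4.48753846e-05,
        1.06507197e+00, -4.65974362e-02]), 'qd': array([ 0.00089783, -0.0019274 , -0.00044195,  0.00088069,  0.00077404,
        0.00116463]), 'joint_torque': array([-5.62178557e-04, -9.51149225e+01, -4.30459964e+01, -1.15241725e-06,
        8.28645076e-03, -3.63717743e-05]), 'position': array([ 0.25765312, -0.59642605,  0.23081265]), 'tcp_rot': array([ 9.79287416e-01,  2.02474571e-01, -9.02699132e-05, -4.43927856e-04]), 'wrist_force': array([0.40078504, 0.28359951, 0.91795383]), 'moment': array([-0.04961978, -0.01079259,  0.05760131]), 'grip_width': 0.08564589387920309}
```

View pics/scene0.png

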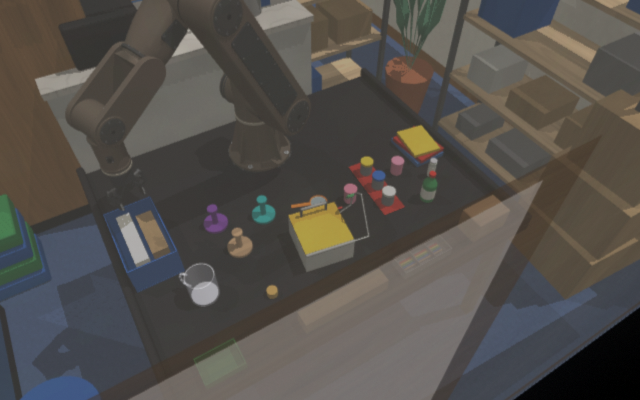

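View pics/side0.png

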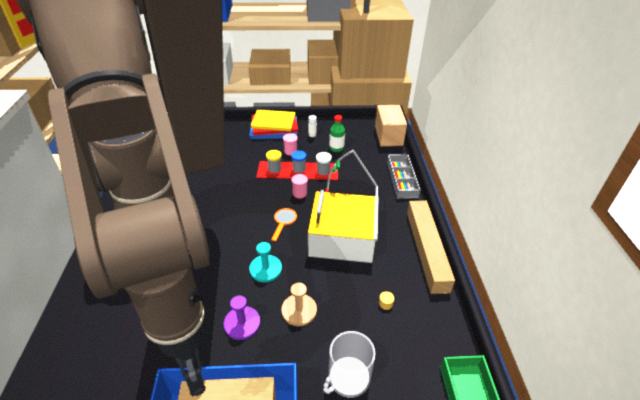

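The scene view shows blue cap at about (379,176), stand top (237,233) and lid (320,228). The side view shows blue cap (299,156), stand top (299,290), lid (344,215) and green marker near (335,165).

```bash
cat > h.py <<'E'
from station import robot, optics
import cv2, numpy as np
from scipy.spatial.transform import Rotation as Ro
def ray(c,u,v,fish=False):
    f=200/np.tan(np.radians(c["fovy"])/2); x,y=(u-c["cx"])/f,(v-c["cy"])/f
    if fish:
        r=np.hypot(x,y); s=np.sin(r)/max(r,1e-9); d=np.array([x*s,y*s,np.cos(r)])
    else: d=np.array([x,y,1.])
    R=np.array(c["R"]); d=R.T@d; return -R.T@c["t"], d/np.linalg.norm(d)
def plane(c,u,v,z,fish=False):
    o,d=ray(c,u,v,fish); return o+d*(z-o[2])/d[2]
def tri(r1,r2):
    A=[];b=[]
    for o,d in (r1,r2):
        P=np.eye(3)-np.outer(d,d);A.append(P);b.append(P@o)
    X=np.linalg.lstsq(np.vstack(A),np.hstack(b),rcond=None)[0]
    return X,[np.linalg.norm((np.eye(3)-np.outer(d,d))@(X-o)) for o,d in(r1,r2)]
def proj(c,X,fish=False):
    p=np.array(c["R"])@X+c["t"]; f=200/np.tan(np.radians(c["fovy"])/2)
    if fish:
        r=np.hypot(p[0],p[1]);k=f*np.arctan2(r,p[2])/max(r,1e-9)
        return np.array([c["cx"]+k*p[0],c["cy"]+k*p[1]])
    return np.array([c["cx"]+f*p[0]/p[2],c["cy"]+f*p[1]/p[2]])
def comps(im,lo,hi,box=None,amin=8):
    m=cv2.inRange(cv2.cvtColor(im,cv2.COLOR_RGB2HSV),np.array(lo),np.array(hi))
    if box: k=np.zeros_like(m);x0,y0,x1,y1=box;k[y0:y1,x0:x1]=1;m=m*k
    n,l,s,ce=cv2.connectedComponentsWithStats(m)
    return [(ce[i].round(1),s[i].tolist(),l==i) for i in range(1,n) if s[i][4]>=amin]
E
python3 - <<'E'
from h import *
I={n:cv2.imread(f"pics/{n}0.png")[:,:,::-1].copy() for n in("scene","side")}
C={n:optics.calibration(n) for n in I}
def show(t,n,lo,hi,box,z):
    for c,s,m in comps(I[n],lo,hi,box): print(t,n,c,s,plane(C[n],*c,z).round(4))
for n,b in (("scene",(370,165,390,190)),("side",(285,145,312,175))): show("blue",n,(100,90,40),(130,255,255),b,0.07)
for n,b in (("scene",(225,222,255,256)),("side",(275,275,320,330))): show("stand",n,(5,50,60),(25,255,255),b,0.1)
for n,b in (("scene",(285,195,360,260)),("side",(305,185,385,260))):
    show("lid",n,(22,120,60),(34,255,255),b,0.108)
    for c,s,m in comps(I[n],(22,120,60),(34,255,255),b,100):
        q=cv2.boxPoints(cv2.minAreaRect(np.argwhere(m)[:,::-1].astype(np.float32))); 
        h=cv2.convexHull(np.argwhere(m)[:,::-1].astype(np.int32)); ap=cv2.approxPolyDP(h,4,True)[:,0]
        for p in ap: print(p,plane(C[n],*p,0.108).round(4))
for n,b in (("scene",(330,185,375,245)),("side",(322,145,385,200))):
  show("green",n,(45,80,40),(90,255,255),b,0.2)
a=cv2.resize(I["scene"][170:260,190:390],(800,360),interpolation=cv2.INTER_CUBIC)
b=cv2.resize(I["side"][140:200,300:400],(400,240),interpolation=cv2.INTER_CUBIC)
d=cv2.resize(I["side"][270:330,270:330],(240,240),interpolation=cv2.INTER_CUBIC)
o=np.zeros((600,800,3),np.uint8);o[:360]=a;o[360:,:400]=b;o[360:,400:640]=d
cv2.imwrite("pics/crop1.png",o[:,:,::-1])
E
```

```text
blue scene [378.6 175.1] [373, 170, 13, 11, 101] [0.4682 0.3304 0.07  ]
blue side [298.6 155.3] [290, 149, 17, 13, 162] [0.4656 0.3338 0.07  ]
stand scene [239.2 243.3] [227, 227, 26, 29, 535] [ 0.5124 -0.326   0.1   ]
stand side [299.1 306.9] [280, 282, 38, 45, 856] [ 0.4582 -0.3649  0.1   ]
lid scene [330.6 205.2] [327, 203, 9, 6, 29] [0.5335 0.0519 0.108 ]
lid scene [320.1 230.5] [289, 208, 65, 46, 1725] [ 0.6185 -0.0464  0.108 ]
lid scene [304.6 211.5] [303, 210, 4, 4, 8] [ 0.5095 -0.0503  0.108 ]
[353 238] [0.71   0.0394 0.108 ]
[305 253] [ 0.6775 -0.1445  0.108 ]
[289 215] [ 0.4941 -0.1098  0.108 ]
[312 208] [ 0.5089 -0.0171  0.108 ]
[332 211] [0.5611 0.0411 0.108 ]
lid side [343.8 215.6] [308, 191, 67, 49, 2591] [ 0.6019 -0.0431  0.108 ]
[374 196] [0.7098 0.0458 0.108 ]
[373 239] [ 0.6788 -0.1454  0.108 ]
[308 232] [ 0.4885 -0.1095  0.108 ]
[317 191] [0.5239 0.0776 0.108 ]
green side [336.1 149.6] [329, 147, 15, 6, 54] [0.5923 0.1822 0.2   ]
green side [336.7 165.6] [333, 161, 8, 11, 49] [0.5871 0.0933 0.2   ]
```

View pics/crop1.png

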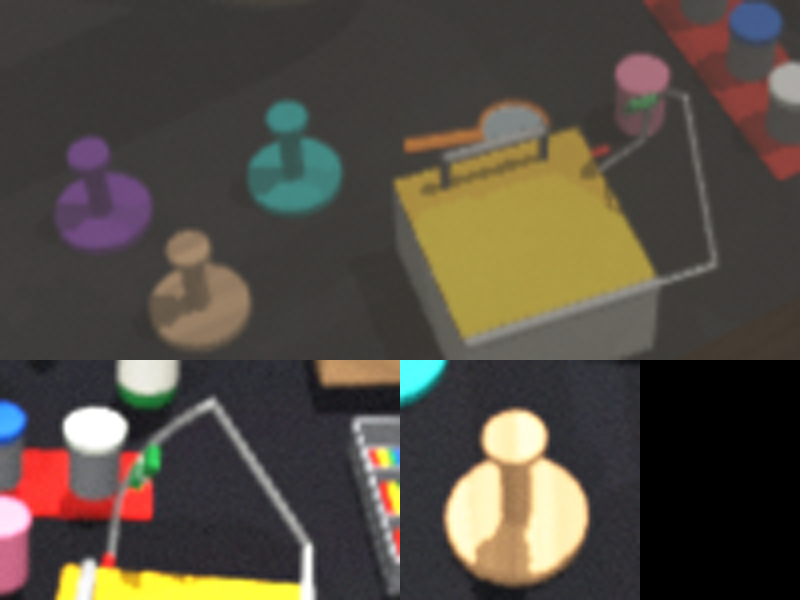

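The crop shows stand top centre at scene (237,232) and side (298.3,289.2), and marker at scene (350.3,195.2) and side (336.5,166). A pink decoy stands on each side of the row.

Run:
```python
from h import *
I={n:cv2.imread(f"pics/{n}0.png")[:,:,::-1].copy() for n in("scene","side")}
C={n:optics.calibration(n) for n in I}
T=lambda a,b:tri(ray(C["scene"],*a),ray(C["side"],*b))
print("stand",T((237,231.8),(298.3,289.2)),plane(C["scene"],237,231.8,.1),plane(C["side"],298.3,289.2,.1))
print("blue",T((378.6,175.1),(298.6,155.3)))
X,e=T((350.3,195.2),(336.5,166));print("mark",X,e)
h=np.array([.698,-.052]);ax=np.array([np.cos(-.185),np.sin(-.185)])
d=X[:2]-h;print("along",d@ax,"side",d@[-ax[1],ax[0]],"ang",np.arctan2(X[2]-.1,-d@ax),np.hypot(X[2]-.1,d@ax))
for n in C:
  for c,s,m in comps(I[n],(150,60,80),(178,200,255),None,30): print("pink",n,c,s,plane(C[n],*c,.06).round(3))
for n,p in(("side",(274,156)),("side",(323.5,158.5)),("scene",(366.5,161.5)),("scene",(389,190.5))): print("cap",plane(C[n],*p,.074).round(3))
def go(X,yaw):
    s=robot.sense();R0=Ro.from_quat(s["tcp_rot"]);R1=Ro.from_matrix(np.array([[np.cos(yaw),np.sin(yaw),0],[np.sin(yaw),-np.cos(yaw),0],[0,0,-1]]))
    return R0.inv().apply(np.array(X)-s["position"])*100,(R0.inv()*R1).as_rotvec()
print(Ro.from_quat(robot.sense()["tcp_rot"]).as_matrix().round(3))
```

```text
stand (array([ 0.45738804, -0.30945173,  0.09765304]), [np.float64(0.0011273236879872429), np.float64(0.0011273236879875035)]) [ 0.46018502 -0.31084844  0.1       ] [ 0.45684976 -0.30997424  0.1       ]
blue (array([0.46635594, 0.33206105, 0.06963693]), [np.float64(0.0015309741824650154), np.float64(0.0015309741824651479)])
mark [0.58795443 0.10278833 0.19050775] [np.float64(0.0006347401065543035), np.float64(0.0006347401065540806)]
along -0.1366405583452794 side 0.13190455848569643 ang 0.5850279122627795 0.1638972096977867
pink scene [396.6 164.6] [391, 156, 13, 19, 202] [0.449 0.44  0.06 ]
pink scene [350.  188.2] [344, 183, 14, 11, 123] [0.462 0.191 0.06 ]
pink side [288.5 143.8] [269, 132, 29, 24, 215] [0.426 0.427 0.06 ]
pink side [299.2 187.4] [290, 172, 19, 27, 272] [0.465 0.155 0.06 ]
cap [0.373 0.327 0.074]
cap [0.559 0.305 0.074]
cap [0.378 0.33  0.074]
cap [0.564 0.314 0.074]
[[ 0.918  0.397 -0.   ]
 [ 0.397 -0.918  0.001]
 [ 0.    -0.001 -1.   ]]
```

Emit:
step_arm([
  [[0,0,-0.5,0,0,0.165],[0,0,-0.5,0,0,0.165],[0,0,-0.5,0,0,0.17],[2.9,-5.2,-0.8,0,0,0],[2.9,-5.2,-0.8,0,0,0],[2.9,-5.2,-0.8,0,0,0],[2.9,-5.2,-0.8,0,0,0],[2.9,-5.2,-0.8,0,0,0],[2.9,-5.2,-0.8,0,0,0],[2.9,-5.2,-0.8,0,0,0]],
], hand=-1)

```text
t: 1.4
position: [0.4942, -0.2511, 0.3026]
tcp_rot: [0.999, -0.046, 0.0, 0.0]
wrist_force: [0.6, -0.4, 0.4]
grip_width: 0.0851
```

Run:
```python
from h import *
import pickle
c=optics.calibration("wrist"); im=optics.read_camera("wrist"); cv2.imwrite("pics/w1.png",im[:,:,::-1]); pickle.dump(c,open("w1.pkl","wb"))
print("pred top",proj(c,np.array([.458,-.310,.1]),True))
for ce,s,m in comps(im,(5,40,50),(25,255,255),None,200): print(ce,s,plane(c,*ce,.1,True).round(4))
```

```text
pred top [371.73159408 194.16764632]
[341.9   9.5] [320, 0, 50, 22, 480] [ 0.6735 -0.2926  0.1   ]
[619.4  37.6] [590, 0, 50, 109, 3280] [ 0.6845 -0.7548  0.1   ]
[190.3 150.6] [81, 10, 157, 232, 8624] [ 0.5328 -0.0998  0.1   ]
[114.5 141.6] [77, 36, 108, 142, 1330] [0.5613 0.0116 0.1   ]
[359.9 174.6] [321, 133, 75, 79, 4087] [ 0.4831 -0.2971  0.1   ]
[538.6 262.9] [516, 204, 46, 119, 2684] [ 0.3176 -0.5856  0.1   ]
[ 37.8 257.3] [26, 245, 22, 28, 234] [0.3914 0.2844 0.1   ]
```

Emit:
step_arm([
  [[-0.8,-5.7,0.2,0,0,0],[-0.8,-5.7,0.2,0,0,0],[-0.8,-5.7,0.2,0,0,0],[-0.8,-5.7,0.2,0,0,0],[-0.8,-5.7,0.2,0,0,0],[-0.8,-5.7,0.2,0,0,0],[-0.8,-5.7,0.2,0,0,0],[-0.8,-5.7,0.2,0,0,0],[-0.8,-5.7,2,0,0,0],[-0.8,-5.7,2,0,0,0]],
])

```text
t: 2.7
position: [0.466, 0.324, 0.2459]
tcp_rot: [0.999, -0.046, 0.0, -0.0]
wrist_force: [1.6, -0.3, 0.3]
grip_width: 0.0854
```

Run:
```python
from h import *
import pickle
c=optics.calibration("wrist"); im=optics.read_camera("wrist"); cv2.imwrite("pics/w2.png",im[:,:,::-1]); pickle.dump(c,open("w2.pkl","wb"))
print(robot.sense()["position"],"pred",proj(c,np.array([.467,.325,.074]),True))
for ce,s,m in comps(im,(100,90,40),(130,255,255),None,200): print(ce,s,plane(c,*ce,.074,True).round(4))
a=cv2.imread("pics/w1.png");b=im[:,:,::-1]
cv2.imwrite("pics/w12.png",cv2.resize(np.vstack([a,b]),(480,600),interpolation=cv2.INTER_AREA))
```

```text
[0.46472212 0.32921316 0.24322575] pred [318.5510665  174.56197271]
[309.5 174.6] [284, 149, 52, 52, 2105] [0.4678 0.3345 0.074 ]
[152.8 205.9] [143, 184, 24, 67, 352] [0.4496 0.5264 0.074 ]
[ 97.2 194.7] [78, 188, 52, 15, 244] [0.4721 0.6129 0.074 ]
[ 83.7 316.4] [74, 305, 21, 26, 217] [0.2633 0.7523 0.074 ]
```

View pics/w12.png

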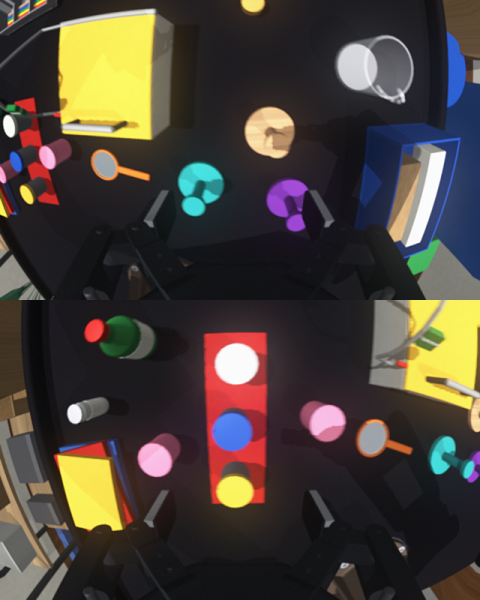

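The blue cap is the middle one of the row in the wrist view. Next I check the settled pose and the stand top in the earlier wrist picture.

Run:
```python
from h import *
import pickle
s=robot.sense();print(s["position"],s["t"])
im=cv2.imread("pics/w1.png");c=pickle.load(open("w1.pkl","rb"))
cr=cv2.resize(im[120:225,310:410],(600,630),interpolation=cv2.INTER_CUBIC)[:600]
cv2.imwrite("pics/w1c.png",cr)
for u,v in((370,192),(372,194),(374,196)):print(u,v,plane(c,u,v,.1,True).round(4))
```

```text
[0.46472212 0.32921316 0.24322575] 2.75
370 192 [ 0.4609 -0.308   0.1   ]
372 194 [ 0.4582 -0.3103  0.1   ]
374 196 [ 0.4555 -0.3126  0.1   ]
```

View pics/w1c.png

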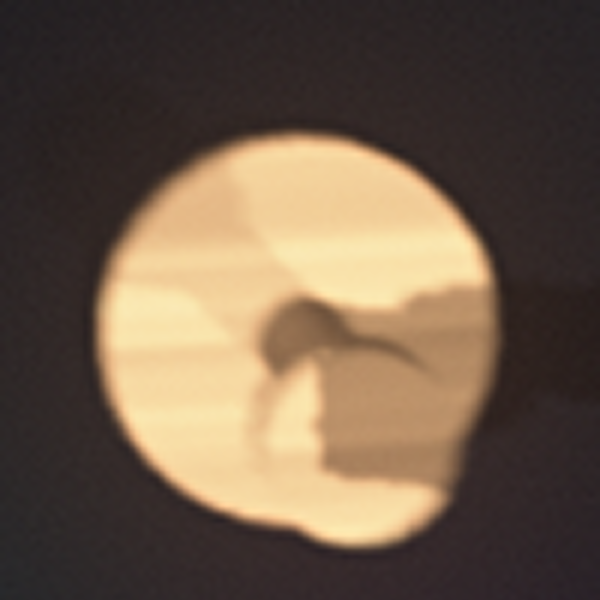

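The stand top disc is centred at crop (358,443), or full picture (369.7,193.8), giving about (0.458,-0.309). That agrees with the other views.

Emit:
step_arm([
  [[0.1,-0.2,4,0,0,0],[0,0,4,0,0,0],[0,0,4,0,0,0],[0,0,2,0,0,0],[0,0,0,0,0,0],[0,0,0,0,0,0]],
])

```text
t: 3.5
position: [0.4679, 0.3241, 0.1071]
tcp_rot: [0.999, -0.046, 0.0, -0.0]
wrist_force: [0.5, 0.2, 0.6]
grip_width: 0.0854
```

Run:
```python
from h import *
c=optics.calibration("wrist"); im=optics.read_camera("wrist")
print(robot.sense()["position"])
for ce,s,m in comps(im,(100,90,40),(130,255,255),None,1000): print(ce,s,plane(c,*ce,.074,True).round(4))
```

```text
[0.46805175 0.32423275 0.10736379]
[307.1 229.2] [264, 187, 87, 85, 5735] [0.4695 0.3323 0.074 ]
[ 80.1 242.6] [18, 222, 103, 86, 1347] [0.4691 0.5199 0.074 ]
```

Emit:
step_arm([
  [[0,-0.9,0,0,0,0],[0,0,2.8,0,0,0],[0,0,2.8,0,0,0],[0,0,2.8,0,0,0],[0,0,0,0,0,0],[0,0,0,0,0,0]],
])

```text
t: 4.3
position: [0.4689, 0.3335, 0.0234]
tcp_rot: [0.999, -0.046, 0.001, -0.0]
wrist_force: [0.5, 0.5, 0.0]
grip_width: 0.0853
```

Emit:
step_arm([
  [[0,0,0,0,0,0],[0,0,0,0,0,0],[0,0,0,0,0,0],[0,0,0,0,0,0],[0,0,0,0,0,0],[0,0,0,0,0,0],[0,0,0,0,0,0],[0,0,0,0,0,0]],
], hand=1, squeeze=30)

```text
t: 5.3
position: [0.469, 0.3333, 0.0235]
tcp_rot: [0.999, -0.046, 0.001, -0.001]
wrist_force: [-1.0, -0.1, 11.3]
grip_width: 0.0533
```

Emit:
step_arm([
  [[0,0,-1,0,0,0],[0,0,-3,0,0,0],[0,0,-5,0,0,0],[0,0,-5,0,0,0],[0,0,-5,0,0,0],[0,0,-4,0,0,0],[0,0,0,0,0,0],[0,0,0,0,0,0]],
])

```text
t: 6.3
position: [0.4679, 0.3326, 0.2522]
tcp_rot: [0.999, -0.046, -0.0, 0.0]
wrist_force: [0.5, -0.7, -2.4]
grip_width: 0.0533
```

Run:
```python
from h import *
s=robot.sense();c=optics.calibration("wrist"); im=optics.read_camera("wrist");cv2.imwrite("pics/w3.png",im[:,:,::-1])
p=s["position"];print(s["t"],p,s["wrist_force"],s["grip_width"])
for ce,q,m in comps(im,(100,90,40),(130,255,255),None,1000): print(ce,q,plane(c,*ce,p[2]+.051,True).round(4))
```

```text
6.3 [0.46788578 0.33264157 0.25221546] [ 0.52397274 -0.68373343 -2.35928653] 0.053312286867899766
[318.3 301. ] [248, 249, 141, 102, 11077] [0.4774 0.3331 0.3032]
```

View pics/w3.png

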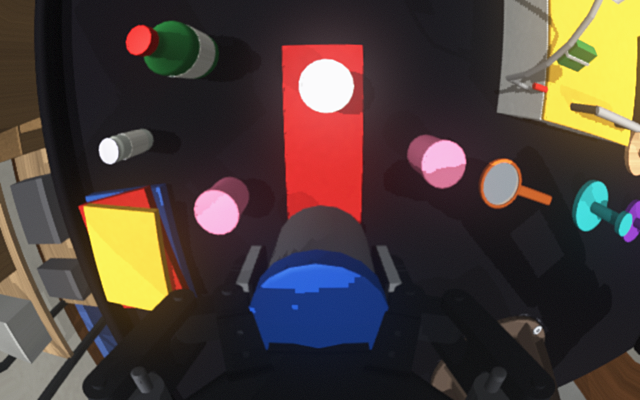

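Pot is held (53 mm, weight felt) and hanging straight. Now I carry it to above the stand.

Emit:
step_arm([
  [[0.15,2,0,0,0,0],[0.3,4,0,0,0,0],[0.4,5.6,0,0,0,0],[0.45,5.8,0,0,0,0],[0.45,5.8,0,0,0,0],[0.45,5.8,0,0,0,0],[0.45,5.8,0,0,0,0],[0.45,5.8,0,0,0,0],[0.45,5.8,0,0,0,0],[0.45,5.8,0,0,0,0]],
])

```text
t: 7.6
position: [0.4584, -0.1928, 0.2516]
tcp_rot: [0.999, -0.046, -0.001, -0.0]
wrist_force: [1.3, 0.3, -1.5]
grip_width: 0.0535
```

Emit:
step_arm([
  [[0.45,5.8,0,0,0,0],[0.3,4,0,0,0,0],[0.15,2,1,0,0,0],[0,0,3,0,0,0],[0,0,3,0,0,0],[0,0,0,0,0,0],[0,0,0,0,0,0],[0,0,0,0,0,0]],
])

```text
t: 8.6
position: [0.4587, -0.3091, 0.1834]
tcp_rot: [0.999, -0.046, 0.001, 0.0]
wrist_force: [0.1, -0.3, -1.5]
grip_width: 0.0532
```

Run:
```python
from h import *
s=robot.sense();print(s["t"],s["position"],s["grip_width"])
I={}
for n in("scene","side"):
  c=optics.calibration(n);im=optics.read_camera(n);cv2.imwrite(f"pics/{n}4.png",im[:,:,::-1]);I[n]=im
  print(n,"stand",proj(c,np.array([.458,-.309,.1])),"pot base",proj(c,s["position"]-[0,0,.0195]))
a=cv2.resize(I["scene"][180:270,185:295],(660,540))[:300*2];b=cv2.resize(I["side"][220:340,240:360],(480,480))
o=np.zeros((540,800,3),np.uint8);o[:440,:400]=cv2.resize(I["scene"][180:268,195:275],(400,440));o[:400,400:]=cv2.resize(I["side"][230:330,250:350],(400,400))
cv2.imwrite("pics/c4.png",o[:,:,::-1])
```

```text
8.6 [ 0.45868786 -0.30909857  0.18341622] 0.05320691894808327
scene stand [237.20988515 231.19422906] pot base [234.99184346 220.57724433]
side stand [298.73095983 288.8819887 ] pot base [298.52005568 273.5723647 ]
```

View pics/c4.png

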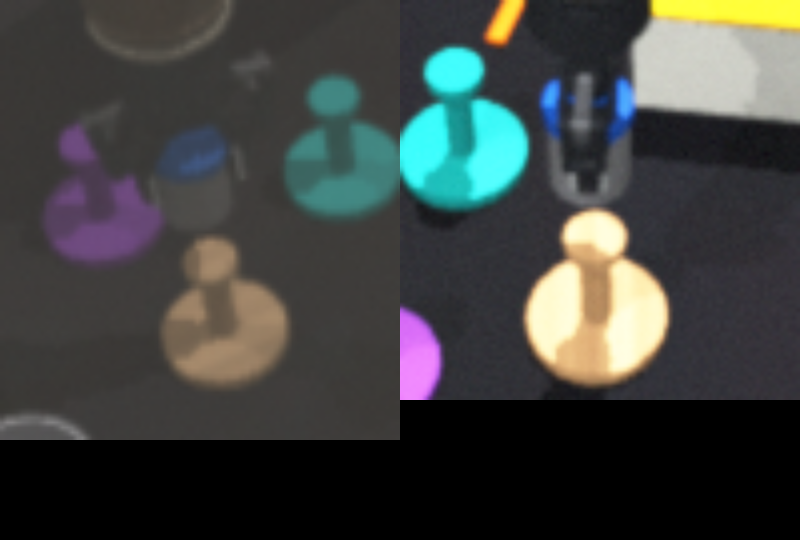

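Pot hangs upright above the wooden stand. It sits about 2 mm to −x of the TCP in the side view, at column 297.5 against stand column 298.5, so I correct that and lower it.

Emit:
step_arm([
  [[0.1,0,2.5,0,0,0],[0,0,2.3,0,0,0],[0,0,1,0,0,0],[0,0,0.4,0,0,0],[0,0,0,0,0,0],[0,0,0,0,0,0]],
])

```text
t: 9.45
position: [0.4595, -0.3093, 0.121]
tcp_rot: [0.999, -0.046, 0.0, 0.0]
wrist_force: [-0.8, 0.2, -1.7]
grip_width: 0.0533
```

Emit:
step_arm([
  [[0,0,0.1,0,0,0],[0,0,0.1,0,0,0],[0,0,0,0,0,0],[0,0,0,0,0,0]],
])

```text
t: 9.95
position: [0.4599, -0.3095, 0.1194]
tcp_rot: [0.999, -0.046, 0.001, 0.001]
wrist_force: [-0.7, 1.2, 13.2]
grip_width: 0.0532
```

Emit:
step_arm([
  [[0,0,-0.05,0,0,0],[0,0,0,0,0,0],[0,0,0,0,0,0]],
])

```text
t: 10.32
position: [0.4597, -0.3094, 0.1195]
tcp_rot: [0.999, -0.046, 0.001, 0.0]
wrist_force: [-0.2, -0.5, 7.9]
grip_width: 0.0534
```

Emit:
step_arm([
  [[0,0,0,0,0,0],[0,0,0,0,0,0],[0,0,0,0,0,0],[0,0,0,0,0,0]],
], hand=-0.4)

```text
t: 10.82
position: [0.4592, -0.309, 0.1188]
tcp_rot: [0.999, -0.046, -0.0, 0.0]
wrist_force: [0.1, -1.0, 0.3]
grip_width: 0.0598
```

Emit:
step_arm([
  [[0,0,0,0,0,0],[0,0,0,0,0,0],[0,0,0,0,0,0],[0,0,0,0,0,0],[0,0,0,0,0,0]],
], hand=-1)

```text
t: 11.45
position: [0.4591, -0.309, 0.1188]
tcp_rot: [0.999, -0.046, -0.0, -0.0]
wrist_force: [-0.0, 0.1, -0.5]
grip_width: 0.0853
```

Run:
```python
from h import *
s=robot.sense();print(s["t"],s["position"],s["grip_width"],s["wrist_force"])
I={}
for n in("scene","side"):
  c=optics.calibration(n);im=optics.read_camera(n);cv2.imwrite(f"pics/{n}5.png",im[:,:,::-1]);I[n]=im
  b=(210,190,260,240) if n=="scene" else (270,240,330,310)
  for ce,q,m in comps(im,(100,90,30),(130,255,255),b,20): print(n,ce,q,plane(c,*ce,.166))
o=np.zeros((440,800,3),np.uint8);o[:440,:400]=cv2.resize(I["scene"][180:268,195:275],(400,440));o[:400,400:]=cv2.resize(I["side"][230:330,250:350],(400,400))
cv2.imwrite("pics/c5.png",o[:,:,::-1])
```

```text
11.45 [ 0.45914639 -0.30898316  0.11877233] 0.0853407652292263 [-0.02843671  0.13774265 -0.46675829]
scene [235.3 222. ] [229, 217, 13, 10, 81] [ 0.46692355 -0.311333    0.166     ]
side [289.2 273.5] [286, 267, 9, 15, 86] [ 0.4350849  -0.30955226  0.166     ]
side [304.6 273.8] [298, 266, 12, 17, 118] [ 0.47411007 -0.31212858  0.166     ]
```

View pics/c5.png

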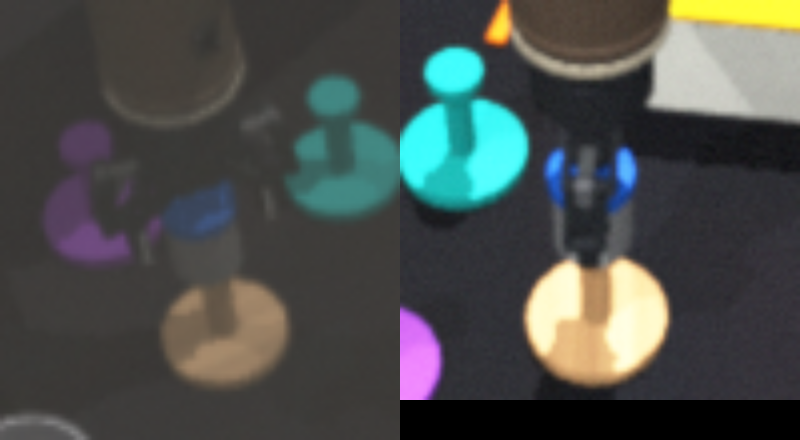

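Pot stands on the stand, centred over the stem in both views, and the fingers are open. Retreating up and turning.

Emit:
step_arm([
  [[0,0,-2,0,0,0],[0,0,-4,0,0,0],[0,0,-5,0,0,0],[0,0,-5,0,0,0],[0,0,0,0,0,-0.18],[0,0,0,0,0,-0.18],[0,0,0,0,0,-0.18],[0,0,0,0,0,-0.18],[0,0,0,0,0,-0.18],[0,0,0,0,0,-0.18]],
])

```text
t: 12.8
position: [0.459, -0.3089, 0.2788]
tcp_rot: [0.879, 0.477, -0.0, -0.0]
wrist_force: [0.1, 0.2, -0.1]
grip_width: 0.0853
```

Emit:
step_arm([
  [[0,0,0,0,0,-0.18],[0,0,0,0,0,-0.18],[0,0,0,0,0,-0.04],[0,0,0,0,0,0]],
])

```text
t: 13.3
position: [0.4591, -0.309, 0.2788]
tcp_rot: [0.769, 0.639, -0.0, -0.0]
wrist_force: [-0.1, 0.2, -0.1]
grip_width: 0.0854
```

Run:
```python
from h import *
s=robot.sense();R=Ro.from_quat(s["tcp_rot"]);print(s["t"],s["position"],s["joint_positions"].round(2),R.as_matrix().round(3))
print(R.inv().apply(np.array([.500,-.020,.27])-s["position"])*100)
```

```text
13.3 [ 0.45906147 -0.30896169  0.27877913] [-0.65  0.3   1.76 -0.    1.08 -0.46] [[ 0.182  0.983 -0.   ]
 [ 0.983 -0.182  0.   ]
 [ 0.    -0.    -1.   ]]
[29.15813523 -1.24482205  0.87890982]
```

Emit:
step_arm([
  [[3,-0.1,0,0,0,0],[5.2,-0.2,0.1,0,0,0],[5.2,-0.2,0.1,0,0,0],[5.2,-0.2,0.2,0,0,0],[5.2,-0.2,0.2,0,0,0],[3.4,-0.2,0.2,0,0,0],[1.9,-0.1,0.1,0,0,0],[0,0,0,0,0,0],[0,0,0,0,0,0]],
])

```text
t: 14.42
position: [0.5003, -0.0211, 0.2698]
tcp_rot: [0.769, 0.639, -0.0, 0.0]
wrist_force: [-0.1, -0.3, 0.5]
grip_width: 0.0855
```

Run:
```python
from h import *
import pickle
s=robot.sense();c=optics.calibration("wrist");im=optics.read_camera("wrist");cv2.imwrite("pics/w6.png",im[:,:,::-1]);pickle.dump(c,open("w6.pkl","wb"))
print(s["position"]);
print("pred handle",proj(c,np.array([.526,-.02,.148]),True),"mark",proj(c,np.array([.588,.103,.19]),True))
for ce,q,m in comps(im,(45,80,40),(85,255,255),None,60): print("green",ce,q)
```

```text
[ 0.5002611  -0.02111686  0.26983775]
pred handle [347.12634226 184.65019587] mark [407.05914083  26.19171458]
green [412.5  24.7] [401, 5, 24, 40, 852]
green [390.5  27.9] [385, 10, 12, 36, 394]
```

View pics/w6.png

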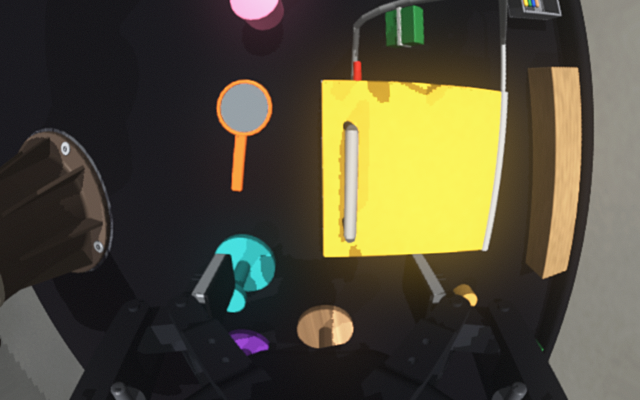

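The wrist view shows the bar handle from (351,125) to (350,240), the red pointer at (357,70), and the marker's white line near (398,26). I check these and confirm the pot from the side camera.

Run:
```python
from h import *
import pickle
from scipy.optimize import brentq
c=pickle.load(open("w6.pkl","rb"))
P=lambda u,v,z:plane(c,u,v,z,True)
a,b=P(351,125,.15),P(350,240,.15);print("bar",a,b,(a+b)/2,np.linalg.norm(a-b))
q=[P(*p,.108) for p in((322,81),(324,256),(487,250),(507,92))];print(np.array(q).round(4), "mean",np.mean(q,0))
print("yaw bar",np.arctan2(*(a-b)[1::-1])-np.pi/2,"front",np.arctan2(*(q[0]-q[1])[1::-1])-np.pi/2)
print("pointer tip",P(357,62,.104))
yaw=-.185;ax=np.array([np.cos(yaw),np.sin(yaw),0]);
for ctr in ((a+b)/2,):
  h=ctr+.175*ax;h[2]=.1;print("hinge",h)
  n=np.array([-ax[1],ax[0],0])
  def ang(o,d,lat):
    X=o+d*((h@n+lat-o@n)/(d@n));e=X-h;return X.round(4),np.arctan2(e[2],-e@ax),np.hypot(e[2],e@ax)
  for lat in (.12,.127,.135): print("wrist",lat,ang(*ray(c,398,26,True),lat))
  for nm,p in(("scene",(350.3,195.2)),("side",(336.5,166))):
    for lat in(.12,.132): print(nm,lat,ang(*ray(optics.calibration(nm),*p),lat))
  for nm,p in(("scene",(350.3,195.2)),("side",(336.5,166))):
    X,e=tri(ray(optics.calibration(nm),*p),ray(c,398,26,True));d=X-h;print("tri",nm,X,e,np.arctan2(d[2],-d@ax),np.hypot(d[2],d@ax),d@n)
I={}
for n in("side",):
  cc=optics.calibration(n);im=optics.read_camera(n);cv2.imwrite("pics/side6.png",im[:,:,::-1])
  for ce,qq,m in comps(im,(95,90,30),(130,255,255),(270,230,330,330),20): print(n,ce,qq,plane(cc,*ce,.166))
```

```text
bar [0.53775494 0.03210361 0.15      ] [ 0.52034198 -0.07377533  0.15      ] [ 0.52904846 -0.02083586  0.15      ] 0.10730126887061171
[[ 0.5213  0.0754  0.108 ]
 [ 0.4896 -0.1095  0.108 ]
 [ 0.6902 -0.1468  0.108 ]
 [ 0.7222  0.0417  0.108 ]] mean [ 0.60581861 -0.03480269  0.108     ]
yaw bar -0.16300190669867343 front -0.16951203552484606
pointer tip [0.5586367  0.08876712 0.104     ]
hinge [ 0.70106231 -0.0530265   0.1       ]
wrist 0.12 (array([0.5668, 0.0942, 0.2383]), np.float64(0.7156433347700497), np.float64(0.21079684985127634))
wrist 0.127 (array([0.5752, 0.0997, 0.2102]), np.float64(0.6276766069486999), np.float64(0.18762550771936254))
wrist 0.135 (array([0.5847, 0.1061, 0.1781]), np.float64(0.4978252869386907), np.float64(0.16345154683163798))
scene 0.12 (array([0.6106, 0.086 , 0.2212]), np.float64(0.8139468818840594), np.float64(0.16668537083206586))
scene 0.132 (array([0.5884, 0.1024, 0.1902]), np.float64(0.5747767978581811), np.float64(0.1660058537057267))
side 0.12 (array([0.5863, 0.0905, 0.2005]), np.float64(0.6252717571434021), np.float64(0.17174968670999466))
side 0.132 (array([0.5876, 0.1025, 0.1914]), np.float64(0.5778774816810307), np.float64(0.16734389907351022))
tri scene [0.583348   0.10551465 0.18330858] [np.float64(0.00048108771524030096), np.float64(0.00048108771524016706)] 0.5218812031985488 0.16711455752641377 0.13418270502547786
tri side [0.58487085 0.10462358 0.18851574] [np.float64(0.003150014096353715), np.float64(0.003150014096353613)] 0.553616491222008 0.16835546381863079 0.13358696555765812
side [297.3 273.5] [286, 263, 24, 22, 415] [ 0.45561588 -0.31040305  0.166     ]
```

Pot is upright and within about 2 mm of the stand's centre (0.4556,−0.310). Marker is at about 0.55 rad, to be refined visually. Now down onto the bar.

Emit:
step_arm([
  [[0.3,1.4,1,0,0,0],[0.3,1.3,3,0,0,0],[0,0,4,0,0,0],[0,0,3,0,0,0],[0,0,2,0,0,0],[0,0,1,0,0,0],[0,0,0,0,0,0],[0,0,0,0,0,0]],
])

```text
t: 15.52
position: [0.5286, -0.0198, 0.1304]
tcp_rot: [0.769, 0.639, 0.0, 0.0]
wrist_force: [0.2, 0.5, -0.0]
grip_width: 0.0855
```

Emit:
step_arm([
  [[0,0,0,0,0,0],[0,0,0,0,0,0],[0,0,0,0,0,0],[0,0,0,0,0,0],[0,0,0,0,0,0],[0,0,0,0,0,0],[0,0,0,0,0,0],[0,0,0,0,0,0],[0,0,0,0,0,0],[0,0,0,0,0,0]],
], hand=1, squeeze=40)

```text
t: 16.77
position: [0.5298, -0.02, 0.1304]
tcp_rot: [0.769, 0.64, 0.001, 0.001]
wrist_force: [7.3, -1.7, 0.2]
grip_width: 0.0101
```

Emit:
step_arm([
  [[0,0.3,-0.85,0,0,0],[0,0.35,-0.87,0,0,0],[0,0.35,-0.84,0,0,0],[0,0.39,-0.82,0,0,0],[0,0,0,0,0,0]],
], squeeze=60)

```text
t: 17.4
position: [0.5423, -0.0222, 0.164]
tcp_rot: [0.769, 0.64, 0.0, 0.0]
wrist_force: [5.3, 1.1, -8.1]
grip_width: 0.0101
```

Emit:
step_arm([
  [[0,0.48,-0.8,0,0,0],[0,0.5,-0.78,0,0,0],[0,0.52,-0.75,0,0,0],[0,0.53,-0.73,0,0,0],[0,0.57,-0.7,0,0,0],[0,0.62,-0.66,0,0,0],[0,0,0,0,0,0],[0,0,0,0,0,0]],
])

```text
t: 18.4
position: [0.5724, -0.0275, 0.2076]
tcp_rot: [0.769, 0.64, -0.0, -0.001]
wrist_force: [-1.2, 8.2, -6.8]
grip_width: 0.0099
```

Run:
```python
from h import *
s=robot.sense();print(s["t"],s["position"],s["wrist_force"],s["grip_width"])
I={}
for n in("scene","side","wrist"):
  im=optics.read_camera(n);cv2.imwrite(f"pics/{n}7.png",im[:,:,::-1]);I[n]=im
o=np.zeros((600,800,3),np.uint8)
o[:300,:400]=cv2.resize(I["scene"][180:225,310:370],(400,300),interpolation=cv2.INTER_CUBIC)
o[:300,400:]=cv2.resize(I["side"][145:205,300:380],(400,300),interpolation=cv2.INTER_CUBIC)
o[300:,:480]=cv2.resize(I["wrist"],(480,300))
cv2.imwrite("pics/c7.png",o[:,:,::-1])
for n,b in(("side",(315,145,355,200)),("scene",(330,180,370,225)),("wrist",None)):
  for ce,q,m in comps(I[n],(45,80,40),(85,255,255),b,15):print(n,"green",ce,q)
  for ce,q,m in comps(I[n],(0,150,50),(6,255,255),b,5):print(n,"red",ce,q)
```

```text
18.4 [ 0.57236248 -0.02747908  0.2075504 ] [-1.23450571  8.22811118 -6.82312306] 0.009912293209614936
side red [317.2 174.6] [315, 166, 8, 14, 57]
side red [333.7 171.4] [333, 170, 3, 4, 9]
scene red [363.  181.5] [361, 180, 5, 5, 12]
scene red [368.1 182.7] [366, 181, 4, 5, 7]
scene red [367.2 187.8] [366, 187, 4, 2, 5]
wrist green [283.4  17.8] [279, 0, 11, 37, 301]
wrist green [307.3  15. ] [293, 0, 30, 33, 926]
wrist green [521. 387.] [508, 370, 24, 30, 341]
wrist red [293.6  58.5] [286, 41, 16, 36, 524]
```

View pics/c7.png

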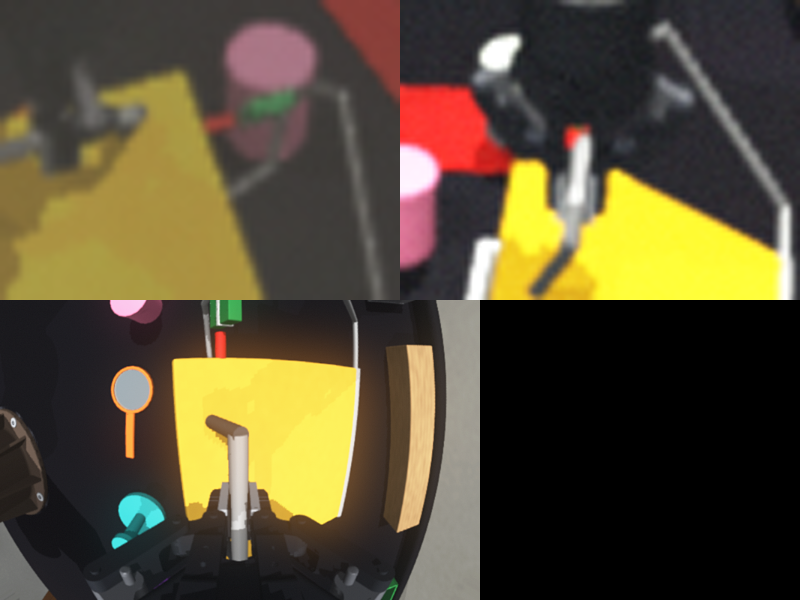

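The crop shows the lid lifted to about 0.49 rad with the pointer just short of the marker. I'll quantify the remaining gap with predicted lines overlaid on zooms.

```bash
cat > gap.py <<'E'
from h import *
import pickle
yaw=-.175;ax=np.array([np.cos(yaw),np.sin(yaw),0]);n=np.array([-ax[1],ax[0],0]);h=np.array([.7025,-.0505,.1])
pt=lambda th,lat,r=.165:h-ax*r*np.cos(th)+n*lat+np.array([0,0,r*np.sin(th)])
cw=optics.calibration("wrist");c6=pickle.load(open("w6.pkl","rb"))
def ang(c,u,v,lat,f):
    o,d=ray(c,u,v,f);X=o+d*((h@n+lat-o@n)/(d@n));e=X-h;return np.arctan2(e[2],-e@ax),np.hypot(e[2],e@ax)
E
python3 - <<'E'
from gap import *
L={"wrist6":(c6,1,(375,0,435,50)),"wrist7":(cw,1,(260,0,335,85)),"scene0":(optics.calibration("scene"),0,(330,180,375,215)),"scene7":(optics.calibration("scene"),0,(330,180,375,215)),"side0":(optics.calibration("side"),0,(315,150,350,195))}
S=8;o=np.zeros((600,800,3),np.uint8);pos={"wrist6":(0,0,5),"wrist7":(310,0,5),"scene0":(0,260,7),"scene7":(310,430,4.5),"side0":(540,260,7)}
for k,(c,f,(x0,y0,x1,y1)) in L.items():
    im=cv2.imread({"wrist6":"pics/w6.png"}.get(k,f"pics/{k}.png"));X,Y,S=pos[k]
    t=cv2.resize(im[y0:y1,x0:x1],None,fx=S,fy=S,interpolation=cv2.INTER_CUBIC)
    if "scene" in k: t=cv2.convertScaleAbs(t,alpha=1.6)
    P=lambda th,lat:tuple(int(v) for v in ((proj(c,pt(th,lat),f)-[x0,y0]+.5)*S))
    for th,col in((.5,(255,255,0)),(.55,(255,0,255)),(.6,(0,140,255))): cv2.line(t,P(th,.120),P(th,.148),col,1)
    if "7" in k: cv2.line(t,P(.494,.095),P(.494,.118),(255,0,0),1)
    t=t[:600-Y,:800-X];o[Y:Y+t.shape[0],X:X+t.shape[1]]=t
cv2.imwrite("pics/c8.png",o)
for k,f in(("w6",c6),("wrist7",cw)):
    im=cv2.cvtColor(cv2.imread(f"pics/{k}.png"),cv2.COLOR_BGR2RGB)
    hsv=cv2.cvtColor(im,cv2.COLOR_RGB2HSV)
    x0=380 if k=="w6" else 270
    for r in range(2,50,4):
        g=[x for x in range(x0,x0+60) if 45<hsv[r,x,0]<85 and hsv[r,x,1]>80]
        w=[x for x in range(x0,x0+60) if hsv[r,x,1]<60 and hsv[r,x,2]>140]
        print(k,r,"g",(g[0],g[-1]) if g else 0,"w",w)
im=cv2.cvtColor(cv2.imread("pics/wrist7.png"),cv2.COLOR_BGR2RGB)
m=comps(im,(0,150,50),(6,255,255),(270,30,320,90),50)[0][2]
for r in range(41,78,5): print(r,np.where(m[r])[0].mean())
E
```

```text
w6 2 g 0 w []
w6 6 g (407, 419) w [383, 384]
w6 10 g (392, 423) w [397, 398, 399, 400]
w6 14 g (385, 423) w [397, 398, 399, 400]
w6 18 g (385, 423) w [397, 398, 399, 400]
w6 22 g (385, 423) w [397, 398, 399, 400]
w6 26 g (385, 423) w [398, 399, 400]
w6 30 g (385, 423) w [399, 400]
w6 34 g (385, 423) w [398, 399, 400]
w6 38 g (386, 424) w [398, 399, 400]
w6 42 g (386, 424) w [398, 399, 400, 401]
w6 46 g 0 w []
wrist7 2 g (280, 322) w [288, 289, 290, 291, 292]
wrist7 6 g (279, 322) w [288, 289, 290, 291, 292]
wrist7 10 g (280, 322) w [288, 289, 290, 291, 292]
wrist7 14 g (280, 322) w [288, 289, 290, 291, 292]
wrist7 18 g (280, 322) w [288, 289, 290, 291, 292]
wrist7 22 g (280, 322) w [272, 273, 274, 288, 289, 290, 291, 292]
wrist7 26 g (280, 322) w [274, 275, 288, 289, 290, 291, 292]
wrist7 30 g (280, 311) w [274, 275, 288, 289, 290, 291, 292, 293]
wrist7 34 g (280, 287) w [274, 275, 276, 308, 309, 310]
wrist7 38 g 0 w [274, 275, 276]
wrist7 42 g 0 w [275, 276, 277]
wrist7 46 g 0 w [275, 276, 277]
41 293.5
46 293.0
51 293.5
56 294.0
61 294.0
66 293.5
71 293.5
76 295.5
```

View pics/c8.png

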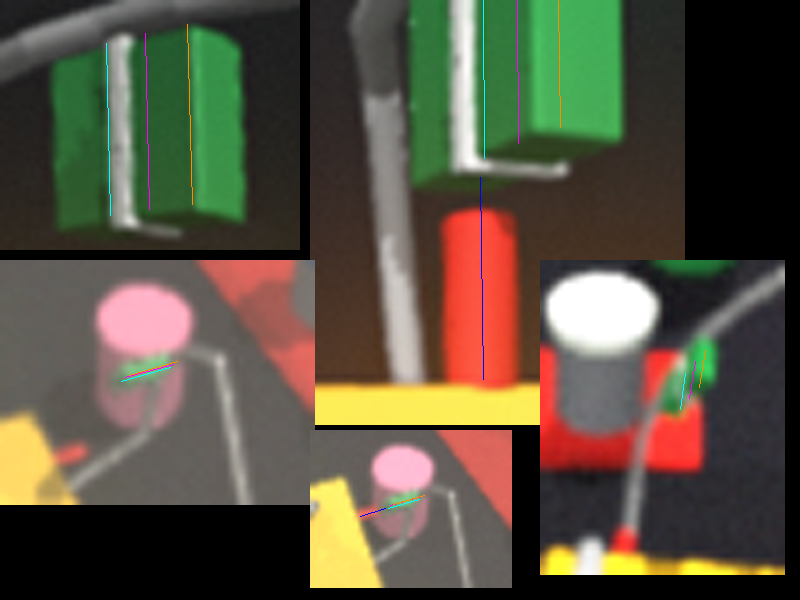

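Run:
```python
from gap import *
for nm,c,u,v in(("mark w7",cw,300.9,33.3),("mark w6",c6,404.9,45.3),("ptr tip w7",cw,293.7,42),("ptr mid w7",cw,293.7,59)):
  for lat in(.100,.108,.112,.116,.12,.124,.128): print(nm,lat,np.round(ang(c,u,v,lat,True),4))
X,e=tri(ray(cw,300.9,33.3,True),ray(c6,404.9,45.3,True));d=X-h;print(X,e,d@n,np.arctan2(d[2],-d@ax),np.hypot(d[2],d@ax))
for th in(.45,.49,.53):print(th,"ptr root/tip pred", proj(cw,pt(th,.095),True),proj(cw,pt(th,.116),True))
```

```text
mark w7 0.1 [0.8843 0.2153]
mark w7 0.108 [0.7501 0.1893]
mark w7 0.112 [0.669  0.1779]
mark w7 0.116 [0.5775 0.1678]
mark w7 0.12 [0.4752 0.1593]
mark w7 0.124 [0.3627 0.1526]
mark w7 0.128 [0.2416 0.148 ]
mark w6 0.1 [0.8234 0.2452]
mark w6 0.108 [0.7218 0.2055]
mark w6 0.112 [0.6552 0.1867]
mark w6 0.116 [0.5741 0.169 ]
mark w6 0.12 [0.4749 0.1526]
mark w6 0.124 [0.3532 0.138 ]
mark w6 0.128 [0.2057 0.126 ]
ptr tip w7 0.1 [0.8336 0.2074]
ptr tip w7 0.108 [0.6578 0.1804]
ptr tip w7 0.112 [0.5506 0.1695]
ptr tip w7 0.116 [0.4303 0.1608]
ptr tip w7 0.12 [0.2984 0.1547]
ptr tip w7 0.124 [0.1582 0.1514]
ptr tip w7 0.128 [0.0148 0.1512]
ptr mid w7 0.1 [0.6605 0.1809]
ptr mid w7 0.108 [0.3191 0.1556]
ptr mid w7 0.112 [0.1174 0.1512]
ptr mid w7 0.116 [-0.0874  0.1532]
ptr mid w7 0.12 [-0.2792  0.1613]
ptr mid w7 0.124 [-0.4473  0.1747]
ptr mid w7 0.128 [-0.588   0.1922]
[0.58418047 0.08896994 0.18793767] [np.float64(4.218033303673864e-05), np.float64(4.2180333036367424e-05)] 0.1167393614106351 0.5582961230321841 0.16600100154405065
0.45 ptr root/tip pred [289.21416197  76.30259603] [288.80158431  40.73647101]
0.49 ptr root/tip pred [293.6317095   75.40692715] [293.22506687  38.64821407]
0.53 ptr root/tip pred [298.82723962  74.4711081 ] [298.4257574   36.46899364]
```

Two wrist views agree: mark at about 0.555 rad (r 166 mm, lateral 117 mm), pointer at about 0.491. Raise by about 0.062 rad.

Emit:
step_arm([
  [[0.02,0.26,-0.27,0,0,0],[0.02,0.27,-0.26,0,0,0],[0,0.27,-0.26,0,0,0],[0,0,0,0,0,0],[0,0,0,0,0,0],[0,0,0,0,0,0]],
])

```text
t: 19.3
position: [0.58, -0.0287, 0.2153]
tcp_rot: [0.769, 0.64, -0.001, -0.001]
wrist_force: [-2.5, 5.6, -5.0]
grip_width: 0.0095
```

Run:
```python
from gap import *
s=robot.sense();print(s["t"],s["position"],s["wrist_force"],s["grip_width"])
im=optics.read_camera("wrist");cv2.imwrite("pics/wrist9.png",im[:,:,::-1]);I={n:optics.readcamera(n) if 0 else optics.read_camera(n) for n in("scene","side")}
for n in I:cv2.imwrite(f"pics/{n}9.png",I[n][:,:,::-1])
m=comps(im,(0,150,50),(6,255,255),(230,0,330,110),50)
for ce,q,k in m:
  print("red",ce,q); ys=range(q[1],q[1]+q[3],5); print([(y,round(float(np.where(k[y])[0].mean()),1)) for y in ys])
for ce,q,k in comps(im,(45,80,40),(85,255,255),(200,0,340,70),50):print("green",ce,q)
for th in(.5,.53,.55,.57):print(th,"root/tip",proj(cw,pt(th,.095),True).round(1),proj(cw,pt(th,.114),True).round(1),"mark",proj(cw,pt(th,.1167),True).round(1))
o=np.zeros((600,800,3),np.uint8)
o[:480,:480]=cv2.resize(im[0:80,250:330],(480,480),interpolation=cv2.INTER_CUBIC)
o[:320,480:]=cv2.convertScaleAbs(cv2.resize(I["scene"][180:220,330:370],(320,320),interpolation=cv2.INTER_CUBIC),alpha=1.6)
o[320:,500:]=cv2.resize(I["side"][240:333,260:360],(300,280),interpolation=cv2.INTER_CUBIC)
cv2.imwrite("pics/c9.png",o[:,:,::-1])
```

```text
19.3 [ 0.58004139 -0.02871659  0.21532146] [-2.49273918  5.56265125 -5.04302597] 0.009452996503772397
red [288.6  58.3] [281, 41, 16, 36, 532]
[(41, 289.5), (46, 288.5), (51, 288.5), (56, 288.5), (61, 288.5), (66, 288.5), (71, 288.5), (76, 291.0)]
green [271.2  18.9] [268, 0, 8, 41, 265]
green [293.1  16.3] [280, 0, 28, 36, 915]
0.5 root/tip [282.2  76.7] [281.8  44.6] mark [281.8  40.1]
0.53 root/tip [285.7  76.1] [285.3  43.2] mark [285.2  38.6]
0.55 root/tip [288.2  75.6] [287.8  42.2] mark [287.8  37.5]
0.57 root/tip [290.9  75.1] [290.6  41.2] mark [290.5  36.4]
```

View pics/c9.png

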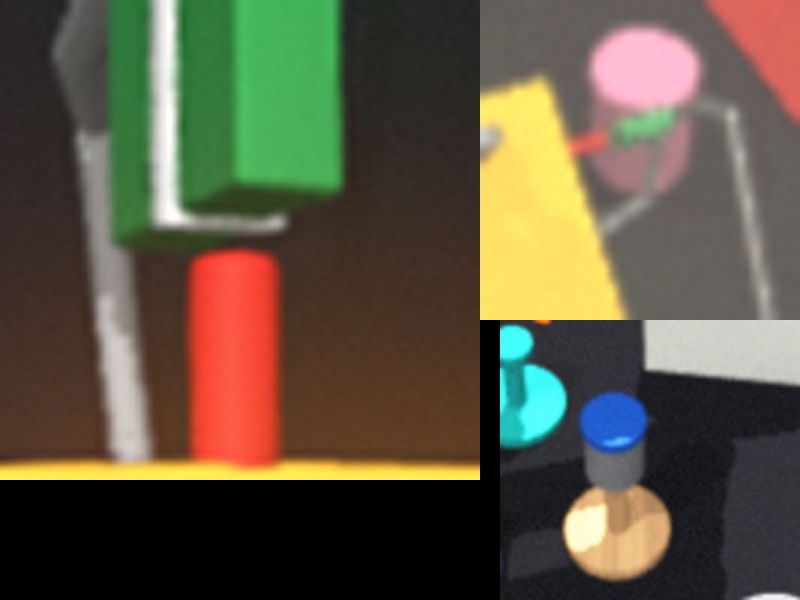

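Pointer column is 288.5 and the inner mark line's middle is about 287.2 at wrist scale, a difference of about 0.01 rad. The pot stands upright and centred. One last three-view check, then hand in if consistent.

Run:
```python
from gap import *
from scipy.optimize import least_squares
import pickle
# mark from w6 and current view
X,e=tri(ray(c6,404.9,45.3,True),ray(cw,287.1,36.5,True));d=X-h
th=np.arctan2(d[2],-d@ax);print("mark",th,np.hypot(d[2],d@ax),d@n,e)
p=brent=least_squares(lambda t:proj(cw,pt(t[0],.105),True)[0]-288.5,[.55]).x[0];print("pointer",p)
s=robot.sense();print(s["t"],s["position"],s["grip_width"],s["qd"].round(3))
if abs(p-th)<.02: robot.hand_in();print("handed in")
```

```text
mark 0.5592353392070728 0.16616144300979677 0.11678503913834963 [np.float64(0.00012600467202186677), np.float64(0.00012600467202189777)]
pointer 0.5539822831214688
19.45 [ 0.5800381  -0.02871692  0.21528682] 0.009978750748188483 [ 0.    -0.     0.001 -0.    -0.002 -0.001]
the job is handed in; nothing more can be done
handed in
```

I stood the blue-capped pot upright in the middle of the wooden stand and let go of it while the box was still shut. I then lifted the lid by its bar handle to the green marker and handed in at 19.45 s, with the gripper still holding the bar and the arm at rest.

- **Pot:** the last side picture shows it upright over the stem. Its cap measured about 2 mm from the stand's centre.
- **Lid:** the pointer measured 0.554 rad and the mark 0.559 rad, from two wrist views. A direct comparison of picture columns put the pointer about 0.01 rad above the mark instead, so the error is around 0.01 rad either way. An early estimate from the scene and side cameras read the mark higher, at about 0.58 rad; I trusted the close wrist views.
- **Grip:** the finger opening read 10 mm on the 12 mm bar, but the lid followed the gripper throughout. Wrist forces stayed under about 14 N.
- **Not checked:** I did not separately measure the other objects or the marker setting at the end. I saw no contact with them in the pictures or the forces.

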